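# Lock the dosing template on the patch-test filling board

## Robot

A 6-joint arm with a two-finger parallel gripper is mounted at the origin on the work surface. World frame = base frame: x ahead of the robot, y to its left, z up, the work surface at z = 0. Lengths are in m, angles in rad, forces in N, time in s.
With the tool pointing down it reaches from about 0.325 to 1 m from the base axis. Payload 5.1 kg.
Tool frame: the origin (TCP) lies midway between the tips of the shut fingers; the grasp point (between the pads) lies 19 mm behind it (manip.grasp_offset is the distance from the TCP to the grasp point, in m); z points along the fingers, y is the line along which they close (so a half turn about z gives the same grasp; the last joint's range is limited). The gripper opens to 85 mm and grips with 20 to 120 N. Pads are 22 mm wide; open, the fingers measure 114 mm over their backs; the gripper's body (76 mm by 85 mm) begins 54 mm behind the grasp point. The pads swing forward as they close: fully open they stand 13 mm farther back than shut.
Start: joints at [1.029, 0.124, 1.65, -0, 1.367, -0.083], TCP at [0.288, 0.583, 0.231] pointing down, gripper open.
Joint ranges: [-2.61, 2.61], [-1.02, 2.33], [0.03, 2.71], [-1.35, 4.49], [0.32, 2.68], [-2.91, 2.91]. Speed limits (rad/s): [2.57, 2.57, 3.14, 3.14, 3.14, 3.14].

## Interface

Orientations are given as a unit quaternion [x, y, z, w].
In Python, from bench import manip gives the robot as it stands.
- The arm moves only by the tool apply_moves, never from a script. Its argument "moves" is a list of rows, each a list of 5 numbers: the shift along the tool's x, y, z in mm, then the turn about the tool's z in degrees, then the finger opening in mm, from 0 to 85.4. In form: [[tx, ty, tz, spin, jaw], ...]. A call has 1 to 8 rows; each row is the pose to reach, as a shift and turn from the pose commanded when the call began, along the tool's axes at that moment; what a row does not reach only later rows make up. A row lasts 1/12 s, in which the tool goes at most 41.7 mm and 7.16 degrees, less where a joint would pass 70% of its speed; a pose out of reach is approached as far as the arm can. A call with a gripper value outside its range is refused whole. The fingers move at their own pace and stop on an object; "squeeze" is the grip in N (left out, the last holds). Time passes only in rows, so rows that repeat a pose let the fingers close. It gives the time, the measured TCP pose, the force, the opening and the grip force at its end, in the units of the state.
- manip.observe(): the state, without advancing time (a new reading comes with each control period).
- manip.read_camera(name): name is "scene" or "top"; returns a dict with "pixels" (480x640x3 uint8, blue, green, red), "depth" (480x640 float32, m along the optical axis (not along the pixel's ray), 0 where there is no reading), "intrinsics" (3x3 intrinsics, pixels), "pose" (4x4, takes a point from camera to world coordinates). Camera axes: x right, y up, looking along -z (the intrinsics and any distortion apply to the point x, -y, -z); pixel columns grow to the right and rows downward; lengths in m; the calibration is good to about 2 mm. A picture is of the moment at which its call begins.
- manip.job_done(): hands the job in; it is judged then, once.
The state is a dict: "time": time; "joint_positions": joint angles; "qvel": joint speeds; "effort": joint torques, N m; "tcp_pos": TCP position; "ee_rot": TCP orientation; "contact_force": force on the tool from outside, world axes, zero at the start; "ft_torque": the same for the moment, N m; "gripper_width": finger opening in m; "finger_force": force on a finger pad.
Only numpy, scipy, OpenCV 4.12 (cv2) and the standard library are available. Lean on these libraries where they do the work, as an engineer would, in place of code of your own. Each camera call takes 0.05 s, during which the arm holds its last target. There are 200 camera calls.

## Task

Pick up the blue windowed template by its black grip and lock it on the sloped grey filling board: put the large end of its keyhole over the brass stud's head, press it down flat on the board, then slide it down the slope until the stud is fully home in the narrow end, and let go with the template lying flat and square on the board. The stud's sideways position is only roughly known, so feel for it gently: never press or push the template hard against the board or stud (keep under 30 N), and leave everything else on the bench where it is.

Things in the scene. Friction and masses are not known exactly. Their poses are not given: they have to be found in the camera images.
- template: Blue plate 130 (x) by 100 (y) by 5 mm, 0.15 to 0.23 kg, lying flat on the table, ten windows in two columns, a keyhole and a black upright grip. Origin: centre of its underside; z is the upward normal, +x points to the edge nearer the keyhole's narrow end (uphill when mounted).
- grip (a point): Centre of the top of the template's black grip (template x = -5 mm, 50 mm above the underside). The grip is 14 mm thick (template x), 50 mm wide (y), 45 mm tall above the plate's top face. Pinch it across the 14 mm with the fingertips at least 10 mm above the plate: the stud head stands 6 mm above the plate once mounted.
- entry (a point): Centre of the keyhole's large end at the plate's underside (template x = +25 mm, y = 0), an octagonal through hole 19.5 mm across flats, with a slot 11 mm wide that runs from it in +x and ends at template x = +50.5 mm. Play round the stud head: about 1.7 mm.
- seat (a point): Where the stud's axis lies when fully home in the slot's narrow end, at the plate's underside (template x = +47 mm, y = 0; 22 mm from the entry). Axes as the template's. The shank has 2 mm of play to either side in the slot.
- deck: Grey board 220 (x, along the slope) by 180 (y) by 12 mm, tilted 18 degrees, on a fixed stand. It floats on springs: above about 9 N it sinks along -z by 1 mm per 3 N, at most 6 mm. Origin: centre of its upper face, 58 mm above the table at rest; z is the face's outward normal, +x runs uphill (lower edge towards the robot), y level. The mounted template points its +x along this +x.
- groove_mid (a point): Middle of the stud's crosswise groove on the deck's face (deck x = 60 mm, y = 0), axes as the deck's. The brass stud, rigid on the deck, stands at x = 0 of this point but anywhere up to 24 mm to either side in y (not reported; visible). Shank 7 mm wide, 7 mm high; head 16 mm wide, top 11 mm above the deck: the template's underside rides there until the entry finds it, then drops to the deck.
- cover: Grey blank plate of the same size and with the same (but white) upright grip as the template, no windows, no keyhole. Not to be used. Origin: centre of underside.
- syringe_a: White syringe with orange cap, 115 mm long, 20 mm thick, lying along its x. Origin at table level under its middle.
- syringe_b: White syringe with green cap, same size. Origin at table level under its middle.
- jar: Closed jar, 50 mm wide, 60 mm tall. Origin: centre of underside.
- cotton_pot: Open glass pot, 90 mm wide, 100 mm tall. Origin: centre of underside.
- spray: Clear bottle, 60 mm wide, 170 mm tall. Origin: centre of underside.
- spatula: Spatula, 180 mm long, lying along its x. Origin: underside.
Things that resemble listed ones, but are neither listed nor needed, are in the scene too. Of the things that look like the template, take the one that is farthest to the robot's right at the start.

How it is judged:
By the outcome, as a careful person would: the job done as asked, in the order asked, and still so for the second after the job is handed in, with the robot touching nothing.
It also fails if it takes over 72 s, if anything falls off the work surface, if the arm or the gripper's body presses on something with over 40 N, if the wrist force passes 120 N, or if a joint passes its speed limit or range.

## Working session

There is one attempt and no reset: what is moved stays moved. The work goes in short steps, Python scripts to look and compute and a tool call to move; the robot and the scene stay as the last step left them, time stands still between calls to the robot, and variables do not carry over. Pictures are saved under pics/ and viewed, at most 10 in all, crops included, and the job is handed in when it is done.

Besides the shell and the picture viewer there is one more tool, called after "Request:" as a command line: name --pt "numbers of a row" for each row, then --argument value for the rest. apply_moves: Moves the arm, as the interface text tells. Its arguments: {"type":"object","properties":{"moves":{"type":"array","items":{"type":"array","items":{"type":"number"}}},"squeeze":{"type":"number"}},"required":["moves"]}

```bash
mkdir -p pics; ls; python3 - <<'E'
from bench import manip
import cv2,numpy as np
np.set_printoptions(precision=4,suppress=True)
for n in("scene","top"):
    c=manip.read_camera(n); np.savez("pics/%s0.npz"%n,**c); cv2.imwrite("pics/%s0.png"%n,c["pixels"]); print(n,c["intrinsics"],c["pose"],c.keys())
print(manip.observe())
E
```

```text
pics
scene [[447.0657   0.     322.8797]
 [  0.     447.0657 240.7962]
 [  0.       0.       1.    ]] [[ 0.1384 -0.8015  0.5818  1.0994]
 [ 0.9903  0.1206 -0.0694 -0.0872]
 [-0.0145  0.5857  0.8104  0.9397]
 [ 0.      0.      0.      1.    ]] dict_keys(['pixels', 'depth', 'intrinsics', 'pose'])
top [[612.1969   0.     309.5175]
 [  0.     612.1969 242.9416]
 [  0.       0.       1.    ]] [[-0.0073  0.9896 -0.1438  0.2848]
 [-1.     -0.0078 -0.0032  0.0099]
 [-0.0043  0.1438  0.9896  1.532 ]
 [ 0.      0.      0.      1.    ]] dict_keys(['pixels', 'depth', 'intrinsics', 'pose'])
{'time': 0.1, 'joint_positions': array([ 1.0294,  0.1244,  1.6515, -0.    ,  1.3675, -0.0826]), 'qvel': array([ 0.0006, -0.0028, -0.0017,  0.0009,  0.0027,  0.0008]), 'effort': array([  0.0006, -42.4931, -36.6654,  -0.    ,   0.0039,  -0.    ]), 'tcp_pos': array([0.2876, 0.5823, 0.2302]), 'ee_rot': array([ 0.2274,  0.9738, -0.0009, -0.0003]), 'contact_force': array([-1.0923, -0.0782,  0.6196]), 'ft_torque': array([0.0249, 0.0135, 0.0136]), 'finger_force': 0.0, 'gripper_width': 0.08533423244440586}
```

```bash
python3 -c "
from bench import manip; print([a for a in dir(manip) if a[0]!='_'])"
```

```text
['IKError', 'grasp_offset', 'job_done', 'observe', 'read_camera']
```

View pics/scene0.png

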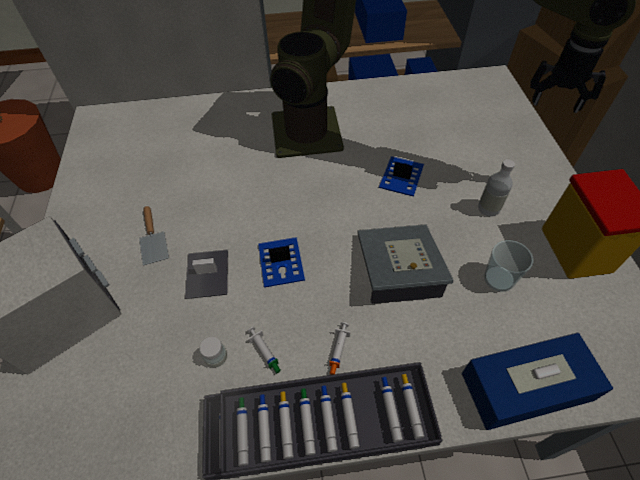

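View pics/top0.png

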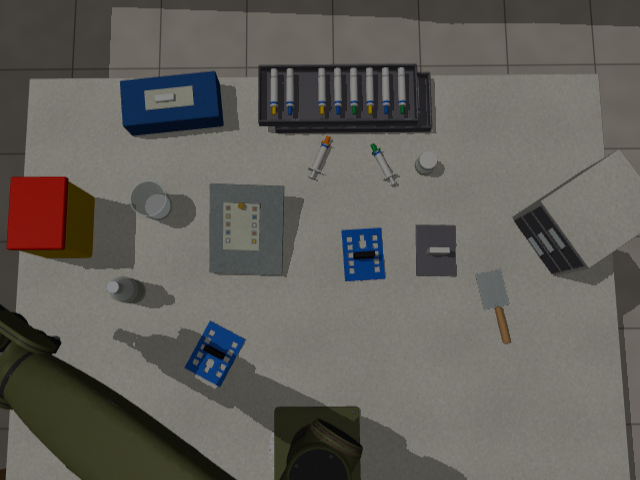

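The scene shows two blue templates: scene (281,262)/top (363,254), and scene (402,175)/top (215,353). There is also the grey cover at scene (207,272)/top (436,250). The robot's right is -y, which is image-right in the top view, so I choose top (363,254). The deck is at top (247,230), with the brass stud near top (241,206)/scene (413,266).

```bash
cat > h.py <<'E'
import cv2,numpy as np
np.set_printoptions(precision=4,suppress=True)
def load(f): return dict(np.load(f))
def ray(c,u,v):
    K,P=c["intrinsics"],c["pose"]
    d=np.array([(u-K[0,2])/K[0,0],-(v-K[1,2])/K[1,1],-1.])
    return P[:3,3],P[:3,:3]@d
def plane(c,u,v,z): # horizontal plane
    o,d=ray(c,u,v); return o+d*(z-o[2])/d[2]
def gplane(c,u,v,p,n):
    o,d=ray(c,u,v); return o+d*(np.dot(p-o,n)/np.dot(d,n))
def cloud(c):
    v,u=np.mgrid[:480,:640];K,P=c["intrinsics"],c["pose"];z=c["depth"]
    X=np.stack([(u-K[0,2])/K[0,0]*z,-(v-K[1,2])/K[1,1]*z,-z],-1)
    return X@P[:3,:3].T+P[:3,3]
E
python3 - <<'E'
from h import *
crops=[]
for n,(tx,ty),(dx,dy) in(("top",(363,254),(247,225)),("scene",(281,262),(408,260))):
    c=load(f"pics/{n}0.npz");im=c["pixels"];hsv=cv2.cvtColor(im,cv2.COLOR_BGR2HSV)
    m=cv2.inRange(hsv,(100,130,60),(130,255,255))
    k,l,s,ce=cv2.connectedComponentsWithStats(cv2.morphologyEx(m,cv2.MORPH_CLOSE,np.ones((9,9))))
    lab=l[ty-15:ty+20,tx-15:tx+15];lab=np.bincount(lab[lab>0]).argmax()
    ct=max(cv2.findContours((l==lab).astype('uint8'),0,2)[0],key=cv2.contourArea)
    r=cv2.boxPoints(cv2.minAreaRect(ct)); q=cv2.approxPolyDP(cv2.convexHull(ct),6,True)[:,0]
    print(n,"tmpl quad",q.tolist(),[plane(c,*p,.005)[:2].round(4).tolist() for p in q])
    X=cloud(c);sub=np.zeros((480,640),bool);sub[dy-50:dy+55,dx-55:dx+55]=1
    g=X[sub&(X[...,2]>.03)&(X[...,2]<.12)&(c["depth"]>0)];
    A=np.c_[g[:,:2],np.ones(len(g))];w=np.ones(len(g),bool)
    for _ in range(6):
        s=np.linalg.lstsq(A[w],g[w,2],rcond=None)[0];w=abs(A@s-g[:,2])<.004
    nn=np.array([-s[0],-s[1],1]);nn/=np.linalg.norm(nn);print("deck n",nn,"tilt",np.degrees(np.arccos(nn[2])),s,w.sum(),len(g))
    i=g[w];h=cv2.minAreaRect((i[:,:2]*1000).astype(np.float32));print("deck xy rect",h, "z range",i[:,2].min(),i[:,2].max())
    for (x,y) in((tx,ty),(dx,dy)):
        crops.append(cv2.resize(im[y-50:y+50,x-60:x+60],(400,300)if 0 else(396,300),interpolation=cv2.INTER_CUBIC))
    br=cv2.inRange(hsv,(12,120,60),(30,255,255))*sub.astype('uint8');ys,xs=np.nonzero(br);print("brass",len(xs),xs.mean() if len(xs) else 0,ys.mean() if len(xs) else 0, X[br>0].mean(0) if len(xs) else 0)
    for z in (.05,): 
        pass
cv2.imwrite("pics/c1.png",np.vstack([np.hstack(crops[:2]),np.hstack(crops[2:])]))
E
```

```text
top tmpl quad [[380, 228], [384, 278], [345, 280], [342, 230]] [[0.5435, -0.1636], [0.4167, -0.1706], [0.4125, -0.0731], [0.5391, -0.0675]]
deck n [-0.3063  0.0121  0.9519] tilt 17.84800095269188 [ 0.3217 -0.0128 -0.1104] 4599 6050
deck xy rect ((535.7755126953125, 170.0022430419922), (180.28829956054688, 207.5186309814453), 87.54289245605469) z range 0.03000355997253945 0.09624833475638117
brass 42 241.54761904761904 210.73809523809524 [0.5755 0.1782 0.0803]
scene tmpl quad [[296, 238], [304, 280], [264, 286], [259, 244]] [[0.4091, -0.0748], [0.5379, -0.0687], [0.5404, -0.166], [0.414, -0.1711]]
deck n [-0.3058  0.0124  0.952 ] tilt 17.82287599624683 [ 0.3212 -0.0131 -0.1076] 4233 5052
deck xy rect ((533.1408081054688, 167.0819091796875), (180.34222412109375, 208.1264190673828), 87.5046615600586) z range 0.030004104052026803 0.09626005590944997
brass 31 412.4193548387097 262.38709677419354 [0.5745 0.1793 0.0832]
```

View pics/c1.png

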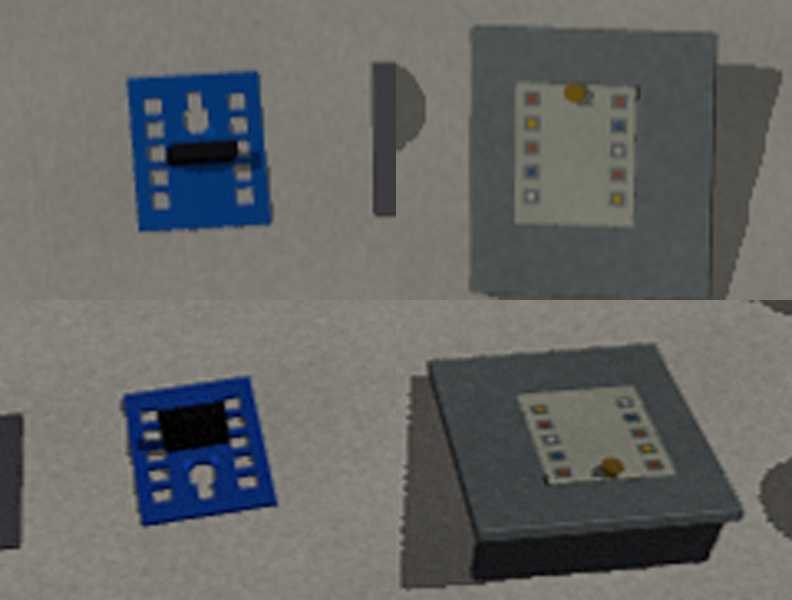

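The crop confirms the chosen template: its keyhole's narrow end points uphill (+x), and it has a black grip. The stud head is at about top (241,206)/scene (413.5,265.7). Next I refine the grip and stud positions and compute the first move.

```bash
cat >> h.py <<'E'
from scipy.spatial.transform import Rotation as Ro
DY=np.radians(-2.4);DT=np.radians(18)
DR=(Ro.from_euler('z',DY)*Ro.from_euler('y',-DT)).as_matrix()
DC=np.array([.534,.1685,.058])
def go(s,p,yaw):
    """world target -> tool shift mm and spin deg so that tool y points at yaw (deg)"""
    R=Ro.from_quat(s["ee_rot"]).as_matrix();a=np.degrees(np.arctan2(R[1,1],R[0,1]))
    return (R.T@(np.array(p)-s["tcp_pos"])*1000).round(1),round((a-yaw+180)%360-180,2)
E
python3 - <<'E'
from h import *
from bench import manip
s=manip.observe()
for n,(gx,gy),(bx,by) in(("top",(365,255),(241,206)),("scene",(281,252),(413,266))):
    c=load(f"pics/{n}0.npz");im=c["pixels"];hsv=cv2.cvtColor(im,cv2.COLOR_BGR2HSV)
    m=np.zeros((480,640),np.uint8);m[gy-14:gy+14,gx-22:gx+22]=1
    bl=(hsv[...,2]<50)&(m>0);ys,xs=np.nonzero(bl);print(n,"black",len(xs),xs.mean(),ys.mean(),(xs.min(),xs.max(),ys.min(),ys.max()),plane(c,xs.mean(),ys.mean(),.045))
    m[:]=0;m[by-7:by+7,bx-7:bx+8]=1
    b=cv2.inRange(hsv,(10,110,50),(32,255,255))*m;k,l,st,ce=cv2.connectedComponentsWithStats(b);i=1+st[1:,4].argmax();print("brass",st[i],ce[i])
    p=gplane(c,*ce[i],DC+DR[:,2]*.009,DR[:,2]);print("stud",p,"deck",DR.T@(p-DC))
    # light label on the deck corners
X=cloud(load("pics/top0.npz"));print("spray",X[290,115:125:3])
print(go(s,[.3,.3,.231],30),go(s,[.4716,-.1196,.23],2.6))
E
```

```text
top black 148 363.97297297297297 254.67567567567568 (np.int64(353), np.int64(374), np.int64(251), np.int64(258)) [ 0.4708 -0.1183  0.045 ]
brass [238 203   6   6  31] [240.5484 205.4194]
stud [0.5879 0.1802 0.0848] deck [0.059 0.014 0.009]
scene black 291 279.0034364261168 254.0893470790378 (np.int64(263), np.int64(290), np.int64(246), np.int64(262)) [ 0.4806 -0.1211  0.045 ]
brass [410 263   7   6  29] [413.1034 265.0345]
stud [0.5819 0.1793 0.0829] deck [0.0528 0.0128 0.009 ]
spray [[0.3802 0.4476 0.1716]
 [0.3806 0.4431 0.1646]
 [0.3825 0.4451 0.1369]
 [0.383  0.4404 0.1299]]
(array([-136.1, -247.6,   -0.4]), np.float64(33.71)) (array([-475.8, -547.8,    1.1]), np.float64(61.11))
```

Request:
apply_moves --pt "-476 -548 0 61.1 40" --pt "-476 -548 0 61.1 40" --pt "-476 -548 0 61.1 40" --pt "-476 -548 0 61.1 40" --pt "-476 -548 0 61.1 40" --pt "-476 -548 0 61.1 40" --pt "-476 -548 0 61.1 40" --pt "-476 -548 0 61.1 40"

```text
time: 0.77
tcp_pos: [0.3721, 0.2584, 0.2309]
ee_rot: [0.668, 0.744, -0.0, -0.0]
contact_force: [1.6, 0.4, 0.5]
gripper_width: 0.0402
finger_force: 0.0
```

```bash
python3 - <<'E'
from h import *
from bench import manip
s=manip.observe();print(s["tcp_pos"],s["qvel"],s["time"]);print(go(s,[.471,-.119,.12],2.6))
E
```

```text
[0.3721 0.2584 0.2309] [-1.0587 -0.4794  0.3617 -0.0035  0.106   0.442 ] 0.7667
(array([-385.7,   58.2,  110.9]), np.float64(3.5))
```

Request:
apply_moves --pt "-380 58 0 3.5 40" --pt "-380 58 0 3.5 40" --pt "-380 58 0 3.5 40" --pt "-380 58 0 3.5 40" --pt "-380 58 0 3.5 40" --pt "-380 58 0 3.5 40" --pt "-380 58 0 3.5 40" --pt "-380 58 0 3.5 40"

```text
time: 1.43
tcp_pos: [0.459, -0.0636, 0.2311]
ee_rot: [0.689, 0.725, 0.0, 0.0]
contact_force: [1.3, -0.1, -0.8]
gripper_width: 0.0402
finger_force: 0.0
```

Request:
apply_moves --pt "-20 0 80 0 40" --pt "-20 0 80 0 40" --pt "-20 0 80 0 40" --pt "-20 0 80 0 40" --pt "-20 0 80 0 40" --pt "-20 0 80 0 40"

```text
time: 1.93
tcp_pos: [0.4619, -0.0812, 0.1542]
ee_rot: [0.688, 0.725, 0.001, 0.002]
contact_force: [0.5, -0.8, 0.9]
gripper_width: 0.0402
finger_force: 0.0
```

```bash
python3 - <<'E'
from h import *
from bench import manip
s=manip.observe();print(s["tcp_pos"],abs(s["qvel"]).max(),s["time"]);print(go(s,[.471,-.119,.021],2.6))
c=manip.read_camera("scene");np.savez("pics/s1.npz",**c);c2=manip.read_camera("top")
cv2.imwrite("pics/s1.png",np.hstack([cv2.resize(c["pixels"][170:320,200:350],(400,400)),cv2.resize(c2["pixels"][180:330,290:440],(400,400))]))
E
```

```text
[ 0.4619 -0.0812  0.1542] 0.007332949115021662 1.9333
(array([-38. ,   6.5, 133.3]), np.float64(0.39))
```

View pics/s1.png

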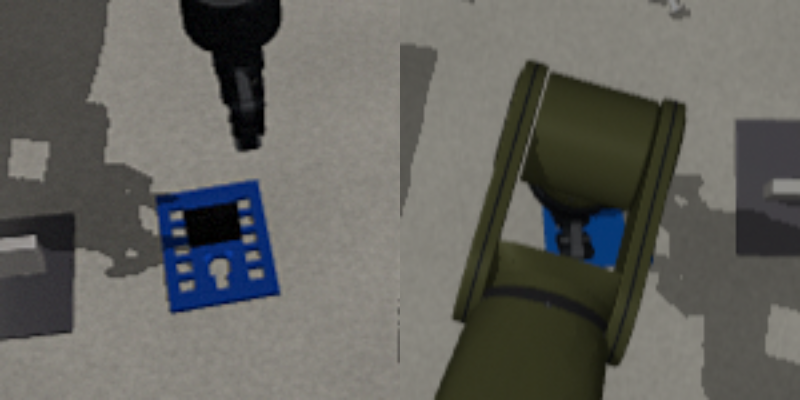

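The picture shows the gripper above the template, which hasn't moved. It needs to go 38 mm sideways and then down.

Request:
apply_moves --pt "-38 6.5 0 0.4 40" --pt "-38 6.5 40 0.4 40" --pt "-38 6.5 80 0.4 40" --pt "-38 6.5 115 0.4 40" --pt "-38 6.5 132 0.4 40" --pt "-38 6.5 132 0.4 40" --pt "-38 6.5 132 0.4 40"

```text
time: 2.62
tcp_pos: [0.4691, -0.1188, 0.0199]
ee_rot: [0.691, 0.723, 0.0, 0.0]
contact_force: [0.2, 0.2, 0.2]
gripper_width: 0.0399
finger_force: 0.0
```

Request:
apply_moves --pt "0 0 0 0 25" --pt "0 0 0 0 18" --pt "0 0 0 0 12" --pt "0 0 0 0 10" --pt "0 0 0 0 8" --pt "0 0 0 0 8" --squeeze 35

```text
time: 3.12
tcp_pos: [0.471, -0.1198, 0.0221]
ee_rot: [0.691, 0.722, 0.001, 0.002]
contact_force: [-0.3, 0.5, 7.0]
gripper_width: 0.0134
finger_force: 35.9
```

Request:
apply_moves --pt "0 0 -5 0 8" --pt "0 0 -20 0 8" --pt "0 0 -50 0 8" --pt "0 0 -85 0 8" --pt "0 0 -120 0 8" --pt "0 0 -150 0 8" --pt "0 0 -150 0 8" --pt "0 0 -150 0 8"

```text
time: 3.78
tcp_pos: [0.4697, -0.1195, 0.1719]
ee_rot: [0.691, 0.722, 0.001, 0.002]
contact_force: [-1.2, -1.0, -2.9]
gripper_width: 0.0131
finger_force: 34.6
```

```bash
python3 - <<'E'
from h import *
from bench import manip
s=manip.observe();print(s)
c=manip.read_camera("scene");np.savez("pics/s2.npz",**c)
cv2.imwrite("pics/s2.png",cv2.resize(c["pixels"][120:300,180:420],(800,600)))
m=cv2.inRange(cv2.cvtColor(c["pixels"],cv2.COLOR_BGR2HSV),(100,130,50),(130,255,255));m[:,:200]=0;m[:,390:]=0;m[:120]=0
g=cloud(c)[(m>0)&(c["depth"]>0)];g=g[(g[:,2]>.08)];A=np.c_[g[:,:2],np.ones(len(g))];print(len(g),np.linalg.lstsq(A,g[:,2],rcond=None)[0],g.mean(0));print(cv2.minAreaRect((g[:,:2]*1000).astype(np.float32)))
E
```

```text
{'time': 3.7833, 'joint_positions': array([-0.3599, -0.2096,  2.0745, -0.0001,  1.2717, -0.4039]), 'qvel': array([-0.0002,  0.0411,  0.0663, -0.0001, -0.002 ,  0.0012]), 'effort': array([  0.013 , -28.5184, -38.6956,   0.0016,  -0.0423,   0.0001]), 'tcp_pos': array([ 0.4697, -0.1195,  0.1719]), 'ee_rot': array([0.6914, 0.7225, 0.0009, 0.0023]), 'contact_force': array([-1.2134, -0.9692, -2.8904]), 'ft_torque': array([-0.0164,  0.0195,  0.0043]), 'finger_force': 34.55279588699341, 'gripper_width': 0.01311894111227935}
1232 [-0.027  -0.0181  0.1676] [ 0.4904 -0.1186  0.1565]
((635.0503540039062, -72.315673828125), (479.5779724121094, 125.87007904052734), 16.8145751953125)
```

View pics/s2.png

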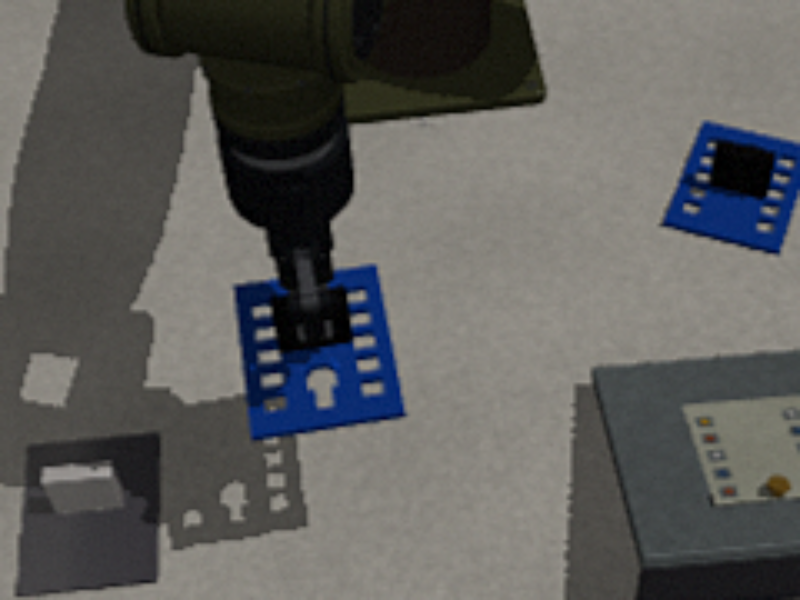

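The template is held level by its grip, with the keyhole towards the board. I'll carry it to hover above the stud.

```bash
python3 - <<'E'
from h import *
from bench import manip
s=manip.observe();print(go(s,[.557,.181,.165],-2.4))
c=load("pics/s2.npz");m=cv2.inRange(cv2.cvtColor(c["pixels"],cv2.COLOR_BGR2HSV),(100,130,50),(130,255,255))
m=cv2.morphologyEx(m,cv2.MORPH_CLOSE,np.ones((9,9)));m[:,:235]=0;m[:,320:]=0
ct=max(cv2.findContours(m,0,2)[0],key=cv2.contourArea);q=cv2.approxPolyDP(cv2.convexHull(ct),6,True)[:,0]
P=np.array([plane(c,*p,.155) for p in q]);print(q.tolist(),P,P.mean(0))
E
```

```text
(array([295.8, 101.7,   4.4]), np.float64(4.91))
[[292, 200], [300, 244], [256, 251], [251, 206]] [[ 0.4096 -0.0747  0.155 ]
 [ 0.5372 -0.0699  0.155 ]
 [ 0.5414 -0.165   0.155 ]
 [ 0.4135 -0.1699  0.155 ]] [ 0.4754 -0.1199  0.155 ]
```

Request:
apply_moves --pt "20 7 0 1 8" --pt "60 20 0 2 8" --pt "98 34 2 3 8" --pt "136 47 4 4 8" --pt "174 60 4 4.9 8" --pt "212 73 4 4.9 8" --pt "248 85 4 4.9 8" --pt "275 95 4 4.9 8"

```text
time: 4.5
tcp_pos: [0.5498, 0.1624, 0.162]
ee_rot: [0.721, 0.693, -0.002, -0.002]
contact_force: [0.6, -1.0, -3.0]
gripper_width: 0.0134
finger_force: 34.6
```

Request:
apply_moves --pt "10 3 0 0 8" --pt "20 7 0 0 8" --pt "20 7 0 0 8" --pt "20 7 0 0 8" --pt "20 7 0 0 8" --pt "20 7 0 0 8"

```text
time: 5.0
tcp_pos: [0.559, 0.1782, 0.165]
ee_rot: [0.722, 0.692, -0.0, -0.0]
contact_force: [0.4, 0.7, -2.1]
gripper_width: 0.0135
finger_force: 34.6
```

```bash
cat > look.py <<'E'
from h import *
from bench import manip
import sys
s=manip.observe();c=manip.read_camera("scene");np.savez("pics/%s.npz"%sys.argv[1],**c)
print(s["time"],s["tcp_pos"],s["ee_rot"],s["contact_force"],s["ft_torque"],s["gripper_width"],s["finger_force"])
print(go(s,[.557,.181,.165],-2.4))
hs=cv2.cvtColor(c["pixels"],cv2.COLOR_BGR2HSV);m0=cv2.inRange(hs,(100,130,50),(130,255,255))
m=cv2.morphologyEx(m0,cv2.MORPH_CLOSE,np.ones((9,9)));m[:200]=0;m[:,345:]=m[:,345:];m[:,:340]=0;m[320:]=0
ct=max(cv2.findContours(m,0,2)[0],key=cv2.contourArea);q=cv2.approxPolyDP(cv2.convexHull(ct),6,True)[:,0]
zt=s["tcp_pos"][2]-.017
P=np.array([plane(c,*p,zt) for p in q]);print(q.tolist(),"\n",P,P.mean(0))
n=DR[:,2];Q=np.array([DR.T@(gplane(c,*p,DC+.005*n,n)-DC)*1000 for p in q]);print("if on deck, deck mm\n",Q,Q.mean(0))
x,y=ct[:,0].min(0);cv2.imwrite("pics/%s.png"%sys.argv[1],cv2.resize(c["pixels"][190:310,340:500],(800,600),interpolation=cv2.INTER_CUBIC))
E
python3 look.py s3
```

```text
5.0 [0.559  0.1782 0.165 ] [ 0.7222  0.6916 -0.0004 -0.0001] [ 0.3836  0.6854 -2.0588] [-0.005   0.0269  0.0042] 0.013482995119816344 34.59471344947815
(array([ 2.7, -2.1,  0. ]), np.float64(-0.08))
[[387, 221], [411, 219], [435, 234], [444, 265], [398, 269]] 
 [[0.4981 0.1311 0.148 ]
 [0.5006 0.1858 0.148 ]
 [0.5495 0.2271 0.148 ]
 [0.6307 0.2228 0.148 ]
 [0.6262 0.1255 0.148 ]] [0.561  0.1784 0.148 ]
if on deck, deck mm
 [[-138.1324   -7.7234    5.    ]
 [-137.8495   55.848     5.    ]
 [ -62.9413   97.7329    5.    ]
 [  57.7055   82.9858    5.    ]
 [  57.082   -22.6733    5.    ]] [-44.8271  41.234    5.    ]
```

View pics/s3.png

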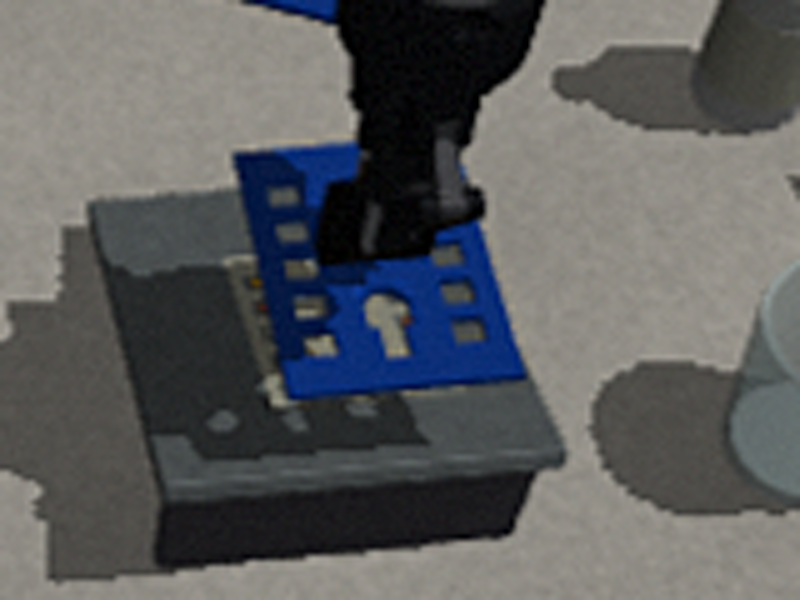

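The uphill edge midpoint reads about 3 mm too far right of the stud line, so I shift +3 mm in tool x and -2 mm in tool y. Then I lower towards contact.

Request:
apply_moves --pt "3 -2 10 0 8" --pt "3 -2 25 0 8" --pt "3 -2 38 0 8" --pt "3 -2 45 0 8" --pt "3 -2 47 0 8" --pt "3 -2 47 0 8" --pt "3 -2 47 0 8"

```text
time: 5.63
tcp_pos: [0.5577, 0.1826, 0.1186]
ee_rot: [0.722, 0.692, 0.0, 0.0]
contact_force: [-0.3, 0.3, -1.1]
gripper_width: 0.0133
finger_force: 34.6
```

Request:
apply_moves --pt "0 0 1 0 8" --pt "0 0 2 0 8" --pt "0 0 2 0 8" --pt "0 0 3 0 8" --pt "0 0 3 0 8"

```text
time: 6.05
tcp_pos: [0.5575, 0.1826, 0.1154]
ee_rot: [0.722, 0.692, 0.0, 0.0]
contact_force: [-0.1, -0.4, -2.0]
gripper_width: 0.0137
finger_force: 34.6
```

```bash
python3 look.py s4
```

```text
6.05 [0.5575 0.1826 0.1154] [0.7216 0.6923 0.0001 0.0001] [-0.0742 -0.4003 -1.969 ] [-0.0203  0.0256 -0.0238] 0.013717808485030684 34.58247184753418
(array([ -1.6,  -0.4, -49.6]), np.float64(0.02))
[[387, 233], [429, 235], [441, 276], [397, 281]] 
 [[0.4955 0.1368 0.0984]
 [0.5157 0.2322 0.0984]
 [0.628  0.2273 0.0984]
 [0.6262 0.1294 0.0984]] [0.5663 0.1815 0.0984]
if on deck, deck mm
 [[-84.8481 -18.6731   5.    ]
 [-60.9722  81.9967   5.    ]
 [ 93.7146  65.0495   5.    ]
 [ 96.7969 -33.8578   5.    ]] [11.1728 23.6288  5.    ]
```

Request:
apply_moves --pt "-1.1 0 0 0 8" --pt "-1.1 0 1 0 8" --pt "-1.1 0 2 0 8" --pt "-1.1 0 2.5 0 8" --pt "-1.1 0 2.5 0 8" --pt "-1.1 0 2.5 0 8"

```text
time: 6.6
tcp_pos: [0.5574, 0.1815, 0.1127]
ee_rot: [0.722, 0.692, -0.0, -0.0]
contact_force: [-0.4, -0.4, -1.7]
gripper_width: 0.0133
finger_force: 34.6
```

Request:
apply_moves --pt "0 0 0.7 0 8" --pt "0 0 1.4 0 8" --pt "0 0 1.4 0 8" --pt "0 0 1.4 0 8"

```text
time: 6.93
tcp_pos: [0.5576, 0.1816, 0.1118]
ee_rot: [0.722, 0.692, 0.0, 0.0]
contact_force: [-0.4, 0.4, -0.1]
gripper_width: 0.0135
finger_force: 34.8
```

Request:
apply_moves --pt "0 0 0.5 0 8" --pt "0 0 1 0 8" --pt "0 0 1 0 8" --pt "0 0 1 0 8"

```text
time: 7.27
tcp_pos: [0.5575, 0.1816, 0.1114]
ee_rot: [0.722, 0.692, 0.0, 0.0]
contact_force: [-3.9, 0.5, 4.5]
gripper_width: 0.0136
finger_force: 35.7
```

```bash
python3 look.py s5
```

```text
7.2667 [0.5575 0.1816 0.1114] [0.7216 0.6923 0.0002 0.0001] [-3.9482  0.4746  4.479 ] [-0.1236  0.4179 -0.009 ] 0.013614253582458135 35.67377150058746
(array([ -0.6,  -0.5, -53.6]), np.float64(0.02))
[[386, 235], [428, 236], [440, 277], [396, 281]] 
 [[0.498  0.1343 0.0944]
 [0.5155 0.2306 0.0944]
 [0.6279 0.2259 0.0944]
 [0.6237 0.1283 0.0944]] [0.5662 0.1798 0.0944]
if on deck, deck mm
 [[-76.7187 -22.8754   5.    ]
 [-57.2001  78.4108   5.    ]
 [ 96.6664  61.9108   5.    ]
 [ 96.4996 -36.0081   5.    ]] [14.8118 20.3596  5.    ]
```

View pics/s5.png

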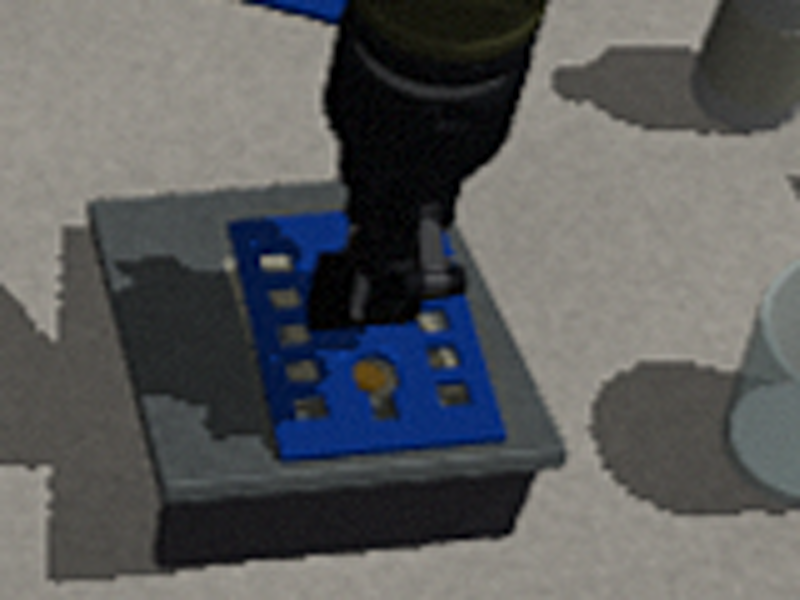

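The stud's brass head is centred in the keyhole's large end, allowing for parallax, and the uphill edge touches with about 6 N. Next I ease the jaw open in steps while following down, so the template tips onto the slope between the fingers.

Request:
apply_moves --pt "0 -0.5 -0.5 0 8" --pt "0 -1 -0.5 0 14" --pt "0 -1 -0.5 0 15" --pt "0 -1 -0.5 0 15.5" --pt "0 -1 -0.5 0 16" --pt "0 -1 -0.5 0 16.5" --pt "0 -1 -0.5 0 17" --pt "0 -1 -0.5 0 17" --squeeze 20

```text
time: 7.98
tcp_pos: [0.5563, 0.1815, 0.1108]
ee_rot: [0.722, 0.692, -0.0, -0.0]
contact_force: [-0.7, -1.0, -0.6]
gripper_width: 0.0168
finger_force: 0.5
```

```bash
python3 look.py s6
```

```text
7.9833 [0.5563 0.1815 0.1108] [ 0.7217  0.6922 -0.0002 -0.0001] [-0.6831 -0.9775 -0.5624] [-0.0138  0.14   -0.016 ] 0.016809174155239272 0.47618514669011347
(array([ -0.5,   0.7, -54.2]), np.float64(0.02))
[[386, 237], [408, 235], [431, 249], [440, 278], [397, 282]] 
 [[0.5032 0.1331 0.0938]
 [0.5052 0.1854 0.0938]
 [0.552  0.2275 0.0938]
 [0.63   0.2254 0.0938]
 [0.6261 0.13   0.0938]] [0.5633 0.1803 0.0938]
if on deck, deck mm
 [[-68.3208 -24.5856   5.    ]
 [-68.6342  30.9674   5.    ]
 [ -4.6221  70.8736   5.    ]
 [ 99.9005  60.9284   5.    ]
 [100.0161 -34.5788   5.    ]] [11.6679 20.721   5.    ]
```

Request:
apply_moves --pt "0 -0.5 1 0 18" --pt "0 -1 2 0 19" --pt "0 -1.5 3 0 20" --pt "0 -2 4 0 21" --pt "0 -2.5 5 0 22" --pt "0 -2.5 5 0 23" --pt "0 -2.5 5 0 24" --pt "0 -2.5 5 0 24"

```text
time: 8.7
tcp_pos: [0.554, 0.1816, 0.1058]
ee_rot: [0.722, 0.692, 0.0, 0.0]
contact_force: [-0.2, 0.3, -0.4]
gripper_width: 0.0239
finger_force: 0.4
```

```bash
python3 look.py s7
```

```text
8.7 [0.554  0.1816 0.1058] [0.7217 0.6923 0.0001 0.0001] [-0.2252  0.2552 -0.4418] [ 0.0354  0.0882 -0.0371] 0.023870170881065602 0.3755208745133132
(array([ -0.5,   3. , -59.2]), np.float64(0.02))
[[385, 240], [407, 238], [431, 250], [441, 276], [396, 280]] 
 [[0.508  0.1302 0.0888]
 [0.5099 0.1825 0.0888]
 [0.5515 0.2286 0.0888]
 [0.6226 0.2309 0.0888]
 [0.618  0.1303 0.0888]] [0.562  0.1805 0.0888]
if on deck, deck mm
 [[-56.2748 -29.5324   5.    ]
 [-56.5558  25.5112   5.    ]
 [ -0.8231  69.7833   5.    ]
 [ 93.7146  65.0495   5.    ]
 [ 93.2617 -35.2889   5.    ]] [14.6645 19.1046  5.    ]
```

View pics/s7.png

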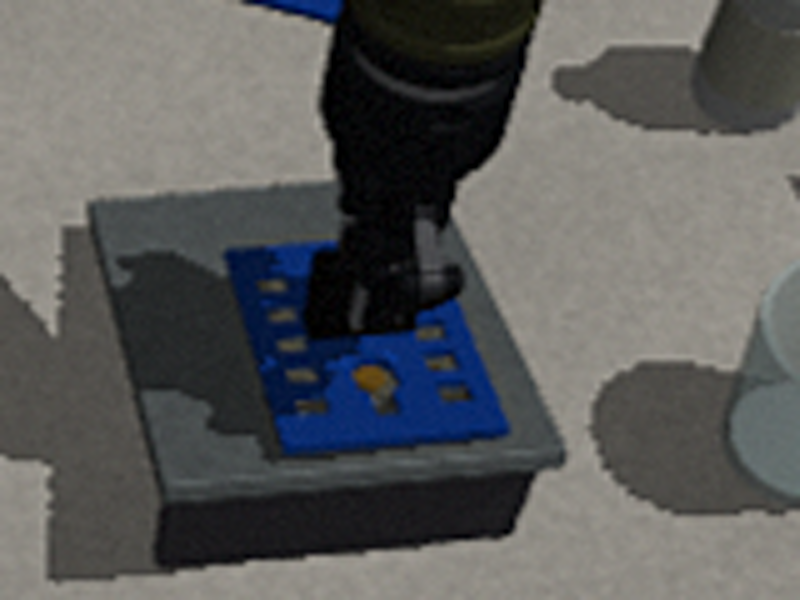

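Request:
apply_moves --pt "0 -0.5 1 0 25" --pt "0 -1 2 0 26" --pt "0 -1.5 3 0 27" --pt "0 -2 4 0 28" --pt "0 -2.5 5 0 29" --pt "0 -3 6 0 30" --pt "0 -3 6 0 30"

```text
time: 9.33
tcp_pos: [0.5506, 0.1817, 0.0995]
ee_rot: [0.722, 0.692, -0.0, -0.0]
contact_force: [-2.0, -0.1, 0.0]
gripper_width: 0.0304
finger_force: 0.6
```

```bash
cat >> look.py <<'E'
# template plane from depth, in deck frame
X=cloud(c);mm=(cv2.erode(m0,np.ones((3,3)))>0);mm[:215]=0;mm[:,:380]=0;mm[310:]=0;mm[:,450:]=0
g=(X[mm&(c["depth"]>0)]-DC)@DR*1000;w=np.ones(len(g),bool)
A=np.c_[g[:,:2],np.ones(len(g))]
for _ in range(5):
    k=np.linalg.lstsq(A[w],g[w,2],rcond=None)[0];w=abs(A@k-g[:,2])<4
print("plane in deck frame: pitch/roll deg",np.degrees(k[:2]),"height at stud",k@[60,13.5,1],"n",w.sum(),len(g))
mk=cv2.inRange(hs,(10,110,40),(32,255,255));mk[:255]=0;mk[:,:405]=0;mk[280:]=0;mk[:,425:]=0
ys,xs=np.nonzero(mk);print("brass px",len(xs),xs.mean(),ys.mean(),"x",xs.min(),xs.max(),"y",ys.min(),ys.max())
E
python3 look.py s8
```

```text
9.3333 [0.5506 0.1817 0.0995] [ 0.7216  0.6923 -0.0003 -0.0002] [-1.9772 -0.1428  0.0066] [ 0.039   0.2046 -0.0108] 0.03037179629466108 0.6021538143977523
(array([ -0.4,   6.4, -65.5]), np.float64(0.02))
[[385, 244], [430, 250], [441, 274], [397, 277]] 
 [[0.5149 0.1293 0.0825]
 [0.5472 0.2286 0.0825]
 [0.614  0.2348 0.0825]
 [0.6072 0.1359 0.0825]] [0.5708 0.1821 0.0825]
if on deck, deck mm
 [[-40.0734 -32.8019   5.    ]
 [ -1.1612  67.4663   5.    ]
 [ 87.1608  67.0527   5.    ]
 [ 83.7446 -30.9347   5.    ]] [32.4177 17.6956  5.    ]
plane in deck frame: pitch/roll deg [ 3.5857 -1.1561] height at stud 19.52309528314352 n 509 512
brass px 20 414.0 264.8 x 411 416 y 263 267
```

```bash
python3 - <<'E'
from h import *
c=load("pics/s8.npz");cv2.imwrite("pics/s8b.png",cv2.resize(c["pixels"][230:290,375:455],(800,600),interpolation=cv2.INTER_CUBIC))
n=DR[:,2]
for h in(.016,.0195):
  for q in [[385,244],[441,274],[397,277],[414,264.8]]: print(h,(DR.T@(gplane(c,*q,DC+h*n,n)-DC)*1000).round(1))
E
```

```text
0.016 [-25.6 -36.1  16. ]
0.016 [99.5 62.  16. ]
0.016 [ 96.1 -34.3  16. ]
0.016 [60.5 12.3 16. ]
0.0195 [-21.1 -37.2  19.5]
0.0195 [103.4  60.4  19.5]
0.0195 [100.  -35.4  19.5]
0.0195 [64.6 11.  19.5]
```

View pics/s8b.png

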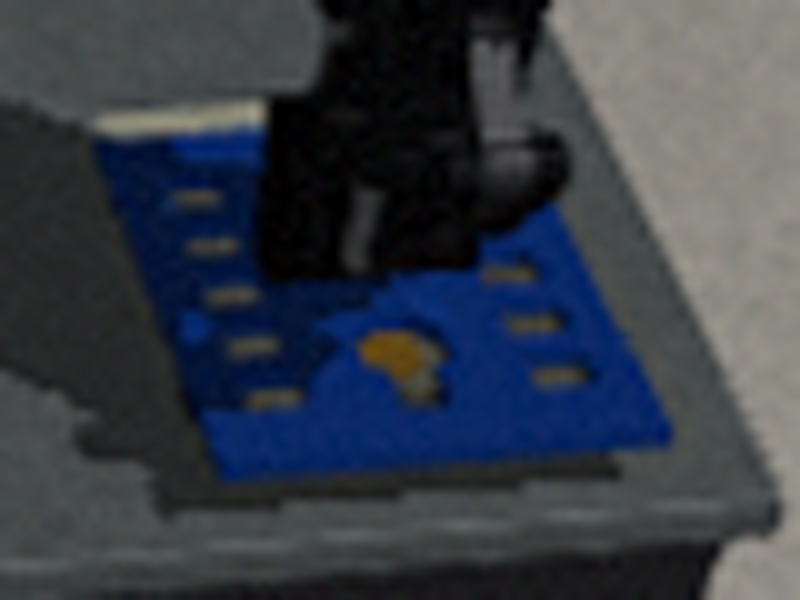

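The picture shows the plate's left hole rim resting on the head, so the template is about 2 mm too far towards +y. I'll take it lightly, shift it -2.3 mm in tool x, and loosen again.

Request:
apply_moves --pt "0 -2 0 0 26" --pt "0 -4 0 0 22" --pt "0 -5 0 0 20" --pt "0 -5.5 0 0 19" --pt "0 -5.5 0 0 19" --pt "-1 -5.5 0 0 19" --pt "-2.3 -5.5 0 0 19" --pt "-2.3 -5.5 0 0 19" --squeeze 20

```text
time: 10.05
tcp_pos: [0.5452, 0.1794, 0.0996]
ee_rot: [0.722, 0.692, -0.0, -0.0]
contact_force: [-1.0, -0.8, 0.5]
gripper_width: 0.0192
finger_force: 0.0
```

```bash
python3 look.py s9
```

```text
10.05 [0.5452 0.1794 0.0996] [ 0.7217  0.6922 -0.0003 -0.0001] [-0.9565 -0.7777  0.4853] [ 0.0369 -0.0201 -0.0673] 0.019166087001686313 0.0006741359129591729
(array([  2.1,  11.7, -65.4]), np.float64(0.01))
[[384, 245], [427, 248], [440, 276], [396, 281]] 
 [[0.5174 0.1263 0.0826]
 [0.5407 0.2233 0.0826]
 [0.6188 0.231  0.0826]
 [0.617  0.1313 0.0826]] [0.5735 0.178  0.0826]
if on deck, deck mm
 [[-36.4348 -35.9927   5.    ]
 [ -9.8092  62.645    5.    ]
 [ 93.4148  62.8986   5.    ]
 [ 96.4996 -36.0081   5.    ]] [35.9176 13.3857  5.    ]
plane in deck frame: pitch/roll deg [-0.0351  0.0442] height at stud 8.242253504737418 n 585 585
brass px 34 413.5 265.05882352941177 x 410 424 y 259 268
```

The template has dropped and lies flat: pitch and roll are 0°, and its centreline y of 13.4 mm matches the stud. Next I loosen slightly, lower the tips and push it down the slope with the uphill finger.

Request:
apply_moves --pt "0 0 2 0 24" --pt "0 0 5 0 26" --pt "0 0 8 0 26" --pt "0 0 8 0 26" --pt "0 -2.9 9 0 26" --pt "0 -5.7 9.9 0 26" --pt "0 -8.6 10.8 0 26" --pt "0 -8.6 10.8 0 26"

```text
time: 10.77
tcp_pos: [0.5359, 0.1801, 0.0888]
ee_rot: [0.722, 0.692, -0.0, -0.0]
contact_force: [0.6, -0.0, -1.5]
gripper_width: 0.0258
finger_force: 0.0
```

```bash
python3 look.py s10
```

```text
10.7667 [0.5359 0.1801 0.0888] [ 0.7216  0.6923 -0.0004 -0.0003] [ 0.6216 -0.0156 -1.4555] [-0.0179  0.0236  0.0698] 0.025798321925283963 0.0
(array([  1.8,  21. , -76.2]), np.float64(0.03))
[[384, 242], [427, 247], [439, 274], [395, 278]] 
 [[0.5015 0.1309 0.0718]
 [0.5308 0.228  0.0718]
 [0.6073 0.2343 0.0718]
 [0.603  0.1336 0.0718]] [0.5607 0.1817 0.0718]
if on deck, deck mm
 [[-48.4818 -33.5837   5.    ]
 [-13.6596  63.7215   5.    ]
 [ 86.5558  62.7273   5.    ]
 [ 86.4318 -36.0069   5.    ]] [27.7116 14.2145  5.    ]
plane in deck frame: pitch/roll deg [-0.0134 -0.0307] height at stud 8.221804469070142 n 538 540
brass px 32 413.09375 265.125 x 410 416 y 263 268
```

Request:
apply_moves --pt "0 -2 0.65 0 26" --pt "0 -4 1.3 0 26" --pt "0 -6 1.95 0 26" --pt "0 -8 2.6 0 26" --pt "0 -9 2.9 0 26" --pt "0 -9 2.9 0 26"

```text
time: 11.32
tcp_pos: [0.5274, 0.1804, 0.0861]
ee_rot: [0.722, 0.692, -0.0, -0.0]
contact_force: [-0.3, 0.0, -0.2]
gripper_width: 0.0261
finger_force: 0.0
```

```bash
python3 look.py s11
```

```text
11.3167 [0.5274 0.1804 0.0861] [ 0.7216  0.6923 -0.0001 -0.0001] [-0.2864  0.0212 -0.1555] [-0.028  -0.0056 -0.0429] 0.026124806691936765 0.005683418639819138
(array([  1.8,  29.5, -78.9]), np.float64(0.02))
[[383, 241], [426, 245], [437, 272], [394, 275]] 
 [[0.4964 0.1299 0.0691]
 [0.5231 0.2282 0.0691]
 [0.5999 0.2324 0.0691]
 [0.5933 0.1339 0.0691]] [0.5532 0.1811 0.0691]
if on deck, deck mm
 [[-52.9043 -35.1857   5.    ]
 [-21.7754  63.5401   5.    ]
 [ 79.3141  60.3782   5.    ]
 [ 76.1958 -36.0057   5.    ]] [20.2076 13.1817  5.    ]
plane in deck frame: pitch/roll deg [-0.2097 -0.0062] height at stud 8.242330391744789 n 526 527
brass px 31 413.6774193548387 264.61290322580646 x 410 424 y 259 267
```

Request:
apply_moves --pt "0 -1 0.3 0 26" --pt "0 -2 0.65 0 26" --pt "0 -3 1 0 26" --pt "0 -4 1.3 0 26" --pt "0 -4 1.3 0 26"

```text
time: 11.78
tcp_pos: [0.5239, 0.1806, 0.085]
ee_rot: [0.722, 0.692, 0.0, 0.0]
contact_force: [1.3, -0.7, -0.7]
gripper_width: 0.0257
finger_force: 0.4
```

Request:
apply_moves --pt "0 -0.5 0.2 0 26" --pt "0 -1 0.3 0 26" --pt "0 -1.5 0.5 0 26" --pt "0 -1.5 0.5 0 26"

```text
time: 12.12
tcp_pos: [0.5234, 0.1806, 0.085]
ee_rot: [0.722, 0.692, 0.001, 0.001]
contact_force: [4.9, -1.5, -1.0]
gripper_width: 0.0261
finger_force: 2.3
```

```bash
python3 look.py s12
```

```text
12.1167 [0.5234 0.1806 0.085 ] [0.7217 0.6923 0.0012 0.001 ] [ 4.9167 -1.542  -0.9701] [-0.0638 -0.8674  0.0389] 0.026062388139035827 2.309316910832422
(array([  1.8,  33.8, -79.9]), np.float64(0.02))
[[383, 240], [425, 243], [437, 270], [394, 274]] 
 [[0.4927 0.1308 0.068 ]
 [0.5163 0.2278 0.068 ]
 [0.5941 0.2343 0.068 ]
 [0.5901 0.1348 0.068 ]] [0.5483 0.1819 0.068 ]
if on deck, deck mm
 [[-56.9949 -34.3752   5.    ]
 [-29.9908  63.3564   5.    ]
 [ 72.6047  62.3788   5.    ]
 [ 72.8479 -35.2745   5.    ]] [14.6167 14.0214  5.    ]
plane in deck frame: pitch/roll deg [ 0.0415 -0.1169] height at stud 8.282407522369699 n 520 520
brass px 31 414.06451612903226 264.3225806451613 x 410 424 y 258 267
```

The slide stopped at 5 N with 22 mm travelled and the template still flat, so it's home. I'll open and withdraw.

Request:
apply_moves --pt "0 1 -0.3 0 30" --pt "0 0 -1 0 40" --pt "0 -2 -2 0 50" --pt "0 -4 -5 0 55" --pt "0 -4 -30 0 55" --pt "0 -4 -65 0 55" --pt "0 -4 -105 0 55" --pt "0 -4 -120 0 55"

```text
time: 12.83
tcp_pos: [0.5201, 0.1815, 0.2107]
ee_rot: [0.722, 0.692, 0.003, 0.002]
contact_force: [0.4, 0.5, 1.3]
gripper_width: 0.055
finger_force: 0.0
```

Request:
apply_moves --pt "0 -40 -20 0 55" --pt "0 -80 -30 0 55" --pt "0 -120 -30 0 55" --pt "0 -120 -30 0 55" --pt "0 -120 -30 0 55" --pt "0 -120 -30 0 55"

```text
time: 13.33
tcp_pos: [0.3983, 0.1859, 0.2348]
ee_rot: [0.721, 0.692, 0.0, 0.0]
contact_force: [1.2, -0.7, -0.4]
gripper_width: 0.0548
finger_force: 0.0
```

```bash
python3 look.py s13; python3 - <<'E'
from h import *
from bench import manip
a=load("pics/s13.npz")["pixels"];t=manip.read_camera("top")["pixels"]
cv2.imwrite("pics/f.png",np.hstack([cv2.resize(a[215:305,345:465],(480,360),interpolation=cv2.INTER_CUBIC),cv2.resize(t[170:290,190:300],(320,360),interpolation=cv2.INTER_CUBIC)]))
E
```

```text
13.3333 [0.3983 0.1859 0.2348] [0.7215 0.6924 0.0005 0.0003] [ 1.231  -0.6805 -0.3646] [-0.0005 -0.0496 -0.0171] 0.05475826363111868 0.0
(array([  1.6, 158.7,  69.9]), np.float64(0.05))
[[422, 236], [437, 270], [394, 274], [382, 240]] 
 [[0.5989 0.1724 0.2178]
 [0.6809 0.1791 0.2178]
 [0.6776 0.0967 0.2178]
 [0.5967 0.0914 0.2178]] [0.6385 0.1349 0.2178]
if on deck, deck mm
 [[-59.3738  63.9057   5.    ]
 [ 72.6047  62.3788   5.    ]
 [ 72.8479 -35.2745   5.    ]
 [-57.3551 -36.7979   5.    ]] [ 7.1809 13.553   5.    ]
plane in deck frame: pitch/roll deg [-0.1313  0.0788] height at stud 8.115927079174462 n 556 558
brass px 31 414.06451612903226 264.3225806451613 x 410 424 y 258 267
```

View pics/f.png

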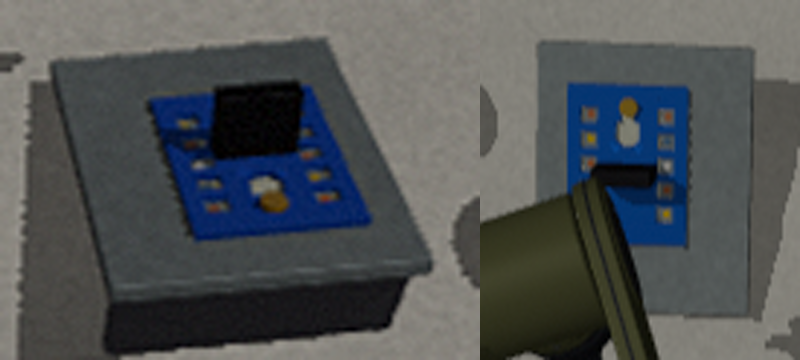

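The final picture shows the stud head at the narrow end of the slot and the label cells visible through the windows. The template lies flat and square, and the arm is clear.

```bash
python3 -c "
from bench import manip; print(manip.job_done())"
```

```text
the job is handed in; nothing more can be done
None
```

The blue template is locked on the board with the stud fully home, lying flat and square, released and handed in at about 13 s; no force reading at the end of a move went above about 7 N.

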